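Chopping boards squared and slid home under the riser

ROBOT

A 6-joint arm with a two-finger parallel gripper is mounted at the origin on a cart in front of the work surface, level with it; the furniture and walls round the work are solid. World frame = base frame: x ahead of the robot, y to its left, z up, the work surface at z = 0. Lengths are in m, angles in rad, forces in N, time in s.
With the tool pointing down it reaches from about 0.375 to 0.975 m from the base axis. Payload 3.8 kg.
Tool frame: the origin (TCP) lies where the fingers leave the gripper's body, on its centre line; the fingertips stand 73 mm ahead of it and the grasp point (between the pads) lies 54 mm ahead of it; z points along the fingers, y is the line along which they close (so a half turn about z gives the same grasp; the last joint's range is limited). The gripper opens to 85 mm and grips with 20 to 120 N. Pads are 22 mm wide; open, the fingers measure 114 mm over their backs; the gripper's body (76 mm by 85 mm) begins 54 mm behind the grasp point. The pads swing forward as they close: fully open they stand 13 mm farther back than shut.
Start: joints at [1.121, 0.264, 1.604, -0, 1.274, -0.037], TCP at [0.271, 0.618, 0.304] pointing down, gripper open.
Joint ranges: [-2.63, 2.63], [-0.94, 2.18], [0.31, 2.57], [-1.31, 4.45], [0, 2.66], [-2.55, 2.55]. Speed limits (rad/s): [2.57, 2.57, 3.14, 3.14, 3.14, 3.14].

INTERFACE

Orientations are given as a rotation vector (axis times angle).
In Python, from workcell import read_state, viewer, bot gives the robot as it stands.
- The arm moves only by the tool jog_arm, never from a script. Its argument "increments" is a list that holds one entry, the list of rows, each a list of 7 numbers: the shift along the tool's x, y, z in units of 30 mm (1.0 is 30 mm), then the turn, a rotation vector about the tool's x, y, z in units of 6 degrees (1.0 is 6 degrees), then the opening, from -1 (shut) to 1 (fully open). A call has exactly 5 rows; each row shifts and turns the commanded pose from where the row before left it, along the tool's axes as they then stand; what a row does not reach is not made up. A row lasts 1/12 s, in which the tool goes at most 41.7 mm and 7.16 degrees, less where a joint would pass 70% of its speed; a pose out of reach is approached as far as the arm can. A call is refused whole if a number of a shift passes 1 or a number of a turn 1, either way. A call with a gripper value outside its range is refused whole. The fingers move at their own pace and stop on an object; "force" is the grip in N (left out, the last holds). Time passes only in rows, so rows that do not move let the fingers close, or fill a call up. It gives the time, the measured TCP pose, the force, the opening and the grip force at its end, in the units of the state.
- read_state(): the state, without advancing time (a new reading comes with each control period).
- viewer.read_camera(name): name is "scene" or "side" or "wrist"; returns (picture, depth): 384x512x3 uint8, blue, green, red; 384x512 float32, m along the optical axis (not along the pixel's ray), 0 where there is no reading.
- viewer.camera_params(name): a dict with "fx", "fy", "cx", "cy" (pixels), "k1" (the pictures are not rectified: a ray, as slopes to the right and down, at radius r is drawn at 1 + k1 r^2 times it, then the intrinsics apply), "R" (3x3) and "t" (3): a world point X has camera coordinates R X + t; the wrist camera has in their place "hand_eye" (4x4, takes a point from camera to tool coordinates, whose origin is the TCP and whose axes are the flange's). Camera axes: x right, y down, z forward; pixel columns grow to the right and rows downward; lengths in m; the calibration is good to about 2 mm. A picture is of the moment at which its call begins: read the wrist's pose just before it. camera_params takes no time and is no camera call.
- bot.finish_job(): hands the job in; it is judged then, once.
The state is a dict: "time": time; "q": joint angles; "joint_vel": joint speeds; "joint_torque": joint torques, N m; "tool_pos": TCP position; "tcp_rot": TCP orientation; "wrist_force": force on the tool from outside, world axes, zero at the start; "torque": the same for the moment, N m; "width": opening from 0.0 (shut) to 1.0 (fully open); "grip_force": force on a finger pad.
Only numpy, scipy, OpenCV 4.12 (cv2) and the standard library are available. Lean on these libraries where they do the work, as an engineer would, in place of code of your own. Each camera call takes 0.05 s, during which the arm holds its last target. There are 200 camera calls.

TASK

Put the chopping boards away: lay the green board on top of the red and white ones, slot to the front like theirs, without dropping it, then slide the pile into the open bay under the wooden riser until all three boards are fully home against its back wall. Leave them in one neat square pile, edges flush all round, and do not disturb the jars on the riser or the other things on the worktop.

Things in the scene. Friction and masses are not known exactly. Their poses are not given: they have to be found in the camera images.
- red_board: red plastic chopping board, 170 long (x) x 130 wide (y) x 12 thick, 0.24 kg; origin: centre of underside. Grip slot at its -x end, towards the robot: an 18 wide grip rail (x -85 to -67), then a through slot 32 wide (x -67 to -35) and 84 long (y -42 to 42), then the plain field to x = 85. Starts flat on the worktop just in front of the riser's board bay, up to 3 cm off to a side and slightly turned
- white_board: white plastic chopping board, same shape, size, weight and frame as the red one; starts lying crookedly on top of the red one (origin 12 above the red one's)
- green_board: green plastic chopping board, same shape, size and frame as the red one, 0.17 to 0.34 kg; starts alone, flat on the worktop at the left, slot end roughly towards the robot. It can be lifted by its grip rail: one finger in the slot, the other outside the board's end. The boards are smooth and slide easily on the worktop and on one another (friction about 0.35)
- riser: fixed low wooden riser shelf, two bays open to the robot. Origin: on the worktop, middle of the mouth of the left (board) bay; x into the bay, y left. Board bay: side walls bevelled at the front, 166 wide at x = 0, 142 wide (y -71 to 71) from x = 36 to the back wall at x = 110; 85 high, no floor. Shelf top z = 101, over x -6 to 131, y -238 to 93. Home, a board's origin is at x = 25, its slot end 60 out
- spice_jar_green_lid: spice jar with green lid, 46 across, 105 high, standing loose on the riser; origin centre of its underside; leave alone
- spice_jar_black_lid: spice jar with black lid, 45 across, 105 high, standing loose on the riser; origin centre of its underside; leave alone
- sugar_jar: sugar jar with black lid, 66 across, 110 high, standing loose on the riser; origin centre of its underside; leave alone
- terracotta_mug: terracotta and cream mug, 88 x 116 x 90 high, on the worktop behind the green board; origin centre of its underside; leave alone
- bowl: white bowl, 150 across, 67 high, on the worktop at the right front; origin centre of its underside; leave alone
- fork: steel fork, 193 x 26 x 15, on the worktop at the right front; origin centre of its underside; leave alone
- green_grip (a point): middle of the green board's grip rail (18 wide, 12 thick), at half thickness: 76 in front (-x) of the board's origin, 6 above its underside
Mind the look-alikes: they are no part of the job. There is more than one size of the green_board; the job needs the larger.

How it is judged:
On the way:
1. the green board has been laid flat on the red and white pile and let go (z of green_board in the frame of red_board between 0.02 and 0.028 m and horizontal distance between green_board and white_board below 0.05 m and angle between green_board's own z axis and vertical below 0.05 rad and contact force between the fingers and green_board below 0.3 N and linear speed of green_board below 0.03 m/s), for 0.2 s.
At the end, for the whole second after the job is handed in: Red, white, green lie flat at rest in this order from below, slots to the front, in the board bay: each within 6 mm of fully home, 9 mm of the bay's middle line and 0.06 rad of its direction; edges of any two flush within 6 mm, white and green within 0.05 rad of red (x of each of red_board, white_board, green_board in the frame of riser above 0.019 m and y of red_board in the frame of riser between -0.009 and 0.009 m and angle between the x axis of each of red_board, white_board, green_board and the x axis of riser, either way round below 0.06 rad and angle between each of red_board, white_board, green_board's own z axis and vertical below 0.04 rad and linear speed of each of red_board, white_board, green_board below 0.02 m/s and y of white_board in the frame of riser between -0.009 and 0.009 m and y of green_board in the frame of riser between -0.009 and 0.009 m and x of white_board in the frame of red_board between -0.006 and 0.006 m and y of white_board in the frame of red_board between -0.006 and 0.006 m and z of white_board in the frame of red_board between 0.008 and 0.016 m and angle between the x axis of each of white_board, green_board and the x axis of red_board, either way round below 0.05 rad and x of green_board in the frame of red_board between -0.006 and 0.006 m and y of green_board in the frame of red_board between -0.006 and 0.006 m and z of green_board in the frame of red_board between 0.02 and 0.028 m and x of green_board in the frame of white_board between -0.006 and 0.006 m and y of green_board in the frame of white_board between -0.006 and 0.006 m and x of green_grip in the frame of riser below -0.03 m); the robot touches nothing.
It fails at once if the green board is dropped or thrown (falling free faster than 0.8 m/s) (linear speed of green_board above 0.8 m/s and contact force between the fingers and green_board below 0.1 N).
It fails at once if a jar on the riser is moved more than 4 cm or tipped over (distance of any of spice_jar_green_lid, spice_jar_black_lid, sugar_jar from where it was at the start of the episode above 0.04 m or angle between any of spice_jar_green_lid, spice_jar_black_lid, sugar_jar's own z axis and vertical above 0.5 rad).
It fails at once if the mug, bowl or fork is moved more than 4 cm or tipped over (distance of any of terracotta_mug, bowl, fork from where it was at the start of the episode above 0.04 m or angle between any of terracotta_mug, bowl's own z axis and vertical above 0.5 rad).
It also fails if it takes over 66 s, if anything falls off the work surface, if the arm or the gripper's body presses on something with over 40 N, if the wrist force passes 120 N, or if a joint passes its speed limit or range.

## Working session

There is one attempt and no reset: what is moved stays moved. The work goes in short steps, Python scripts to look and compute and a tool call to move; the robot and the scene stay as the last step left them, time stands still between calls to the robot, and variables do not carry over. Pictures are saved under pics/ and viewed, at most 10 in all, crops included, and the job is handed in when it is done.

Besides the shell and the picture viewer there is one more tool, called after ">>>" as name([rows], argument=value, ...), one row to a line, values as JSON. jog_arm: Moves the arm, as the interface text tells. Its arguments: {"type":"object","properties":{"increments":{"type":"array","items":{"type":"array","items":{"type":"array","items":{"type":"number"}}}},"force":{"type":"number"}},"required":["increments"]}

```bash
ls; mkdir -p pics; cat > h.py <<'E'
import numpy as np, cv2
from scipy.spatial.transform import Rotation as Rot
from workcell import read_state, viewer, bot
def cam(n):
    s=read_state(); im,d=viewer.read_camera(n); p=viewer.camera_params(n)
    K=np.array([[p['fx'],0,p['cx']],[0,p['fy'],p['cy']],[0,0,1.]])
    if 'R' in p:
        R=np.array(p['R']); t=np.array(p['t']); Rc=R.T; o=-R.T@t
    else:
        H=np.array(p['hand_eye']); Rw=Rot.from_rotvec(s['tcp_rot']).as_matrix()
        Rc=Rw@H[:3,:3]; o=Rw@H[:3,3]+np.array(s['tool_pos'])
    return dict(im=im,d=d,K=K,k=np.array([p['k1'],0,0,0.]),Rc=Rc,o=o)
def rays(c,uv):
    n=cv2.undistortPoints(np.array(uv,float).reshape(-1,1,2),c['K'],c['k'])[:,0]
    return np.c_[n,np.ones(len(n))]@c['Rc'].T
def at_z(c,uv,z):
    r=rays(c,uv); return c['o']+r*((z-c['o'][2])/r[:,2])[:,None]
def cloud(c):
    h,w=c['d'].shape; v,u=np.mgrid[:h,:w]
    return (c['o']+rays(c,np.c_[u.ravel(),v.ravel()])*c['d'].ravel()[:,None]).reshape(h,w,3)
def proj(c,X):
    r=Rot.from_matrix(c['Rc'].T).as_rotvec(); return cv2.projectPoints(np.array(X,float).reshape(-1,1,3),r,-c['Rc'].T@c['o'],c['K'],c['k'])[0][:,0]
E
python3 - <<'E'
from h import *
s=read_state(); print({k:np.round(v,3) for k,v in s.items()})
a=cam('scene'); b=cam('side'); w=cam('wrist')
import pickle; pickle.dump((a,b,w),open('v0.pkl','wb'))
for n,c in zip('abw',(a,b,w)): print(n,c['o'].round(3),c['Rc'][:,2].round(2),c['K'][0,0])
cv2.imwrite('pics/1.png',cv2.resize(a['im'],(800,600),interpolation=cv2.INTER_CUBIC))
cv2.imwrite('pics/2.png',np.hstack([cv2.resize(b['im'],(400,300)),cv2.resize(w['im'],(400,300))]))
E
```

```text
pics
{'time': np.float64(0.0), 'q': array([ 1.121,  0.265,  1.605,  0.   ,  1.274, -0.037]), 'joint_vel': array([-0.001,  0.001, -0.003, -0.002, -0.002,  0.001]), 'joint_torque': array([ 0.0000e+00, -5.1508e+01, -3.6732e+01,  0.0000e+00,  1.3000e-02,
       -0.0000e+00]), 'tool_pos': array([0.271, 0.618, 0.303]), 'tcp_rot': array([-6.440e-01, -3.074e+00,  3.000e-03]), 'wrist_force': array([-0.638, -0.74 ,  0.473]), 'torque': array([-0.082, -0.025, -0.045]), 'grip_force': np.float64(0.0), 'width': np.float64(1.0)}
a [-0.778  0.661  0.867] [ 0.8  -0.38 -0.46] 457.815756573267
b [ 0.094 -0.403  1.283] [ 0.36  0.3  -0.88] 392.83631939223307
w [0.21  0.645 0.372] [ 0.24 -0.11 -0.97] 327.0434267329254
```

View pics/1.png

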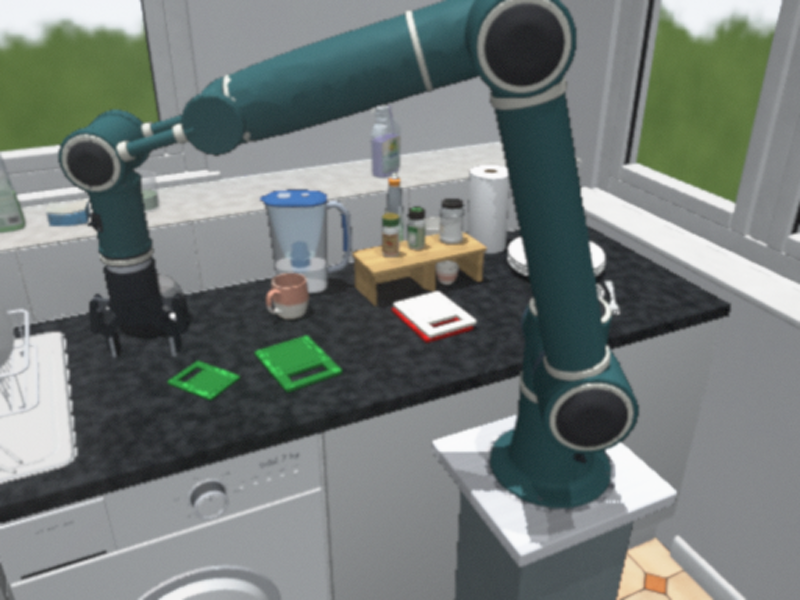

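View pics/2.png

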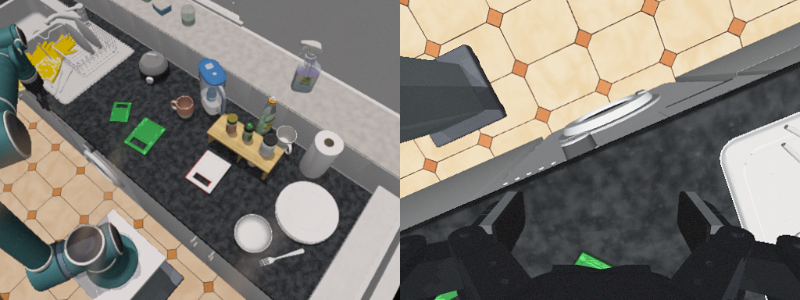

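The scene view shows two green boards: a small one at (203,379) and a larger one at (298,361). In the side half they are at (121,111) and (145,135). The larger one fits the 170x130 description. The white-over-red pile is at (434,316), with the riser behind it. Next I'll take an enlarged crop and measurements.

```bash
python3 - <<'E'
from h import *
import pickle
a,b,w=pickle.load(open('v0.pkl','rb'))
cr=b['im'][100:300,120:380]; cv2.imwrite('pics/3.png',cv2.resize(cr,(780,600),interpolation=cv2.INTER_CUBIC))
def rect(c,m,z,name):
    n,l,st,ce=cv2.connectedComponentsWithStats(m.astype(np.uint8))
    for i in range(1,n):
        if st[i,4]<150: continue
        cs,_=cv2.findContours((l==i).astype(np.uint8),cv2.RETR_EXTERNAL,cv2.CHAIN_APPROX_NONE)
        P=at_z(c,cs[0][:,0],z)[:,:2].astype(np.float32)
        r=cv2.minAreaRect(P); print(name,ce[i].round(),st[i,4],np.round(r[0],4),np.round(r[1],4),round(r[2],2), (cv2.boxPoints(r)).round(3).tolist())
for nm,c in(('scene',a),('side',b)):
    hsv=cv2.cvtColor(c['im'],cv2.COLOR_BGR2HSV); h,s,v=[hsv[...,i].astype(int) for i in range(3)]
    rect(c,(h>45)&(h<75)&(s>150)&(v>80),.012,nm+' green')
    C=cloud(c)
    roi=(C[...,0]>.35)&(C[...,0]<.8)&(C[...,1]>-.12)&(C[...,1]<.15)
    rect(c,roi&(s<50)&(v>150)&(C[...,2]<.045)&(C[...,2]>.008),.024,nm+' white')
    rect(c,roi&((h<8)|(h>172))&(s>120)&(C[...,2]<.045),.012,nm+' red')
    rs=(abs(C[...,2]-.101)<.006)&(h>8)&(h<30)&(s>60)&(C[...,0]>.3)
    rect(c,rs,.101,nm+' riser')
    print(nm,'z green',np.median(C[...,2][(h>45)&(h<75)&(s>150)&(v>80)]), 'zwhite', np.median(C[...,2][roi&(s<50)&(v>150)&(C[...,2]<.045)&(C[...,2]>.008)]))
E
```

```text
scene green [189. 231.] 957 [0.4854 0.3098] [0.1718 0.1287] 7.44 [[0.3919999897480011, 0.3630000054836273], [0.4090000092983246, 0.23499999940395355], [0.5789999961853027, 0.25699999928474426], [0.5619999766349792, 0.38499999046325684]]
scene green [131. 243.] 534 [0.504  0.5051] [0.1196 0.0936] 35.44 [[0.42800000309944153, 0.5090000033378601], [0.4819999933242798, 0.4320000112056732], [0.5799999833106995, 0.5019999742507935], [0.5260000228881836, 0.578000009059906]]
scene white [277. 200.] 762 [ 0.5345 -0.047 ] [0.1779 0.1325] 4.38 [[0.4410000145435333, 0.012000000104308128], [0.45100000500679016, -0.11999999731779099], [0.628000020980835, -0.10599999874830246], [0.6179999709129333, 0.026000000536441803]]
scene red [273. 210.] 183 [ 0.4994 -0.0005] [0.2101 0.1088] 38.53 [[0.382999986410141, -0.023000000044703484], [0.45100000500679016, -0.1080000028014183], [0.6150000095367432, 0.02199999988079071], [0.5479999780654907, 0.1080000028014183]]
scene riser [265. 162.] 815 [ 0.7198 -0.1002] [0.1424 0.3299] 1.53 [[0.6439999938011169, 0.06300000101327896], [0.652999997138977, -0.2669999897
[... 454 characters left out ...]
7.67 [[0.40299999713897705, 0.3580000102519989], [0.41999998688697815, 0.2290000021457672], [0.5879999995231628, 0.25099998712539673], [0.5709999799728394, 0.38100001215934753]]
side white [268. 218.] 1425 [ 0.5444 -0.054 ] [0.1707 0.1302] 4.28 [[0.45399999618530273, 0.004999999888241291], [0.46399998664855957, -0.125], [0.6340000033378601, -0.11299999803304672], [0.625, 0.017000000923871994]]
side riser [313. 185.] 2289 [ 0.7309 -0.1079] [0.1397 0.3287] 1.55 [[0.6570000052452087, 0.05400000140070915], [0.6660000085830688, -0.27399998903274536], [0.8050000071525574, -0.27000001072883606], [0.7960000038146973, 0.057999998331069946]]
side z green 0.00973196409847854 zwhite 0.023004001158448917
```

View pics/3.png

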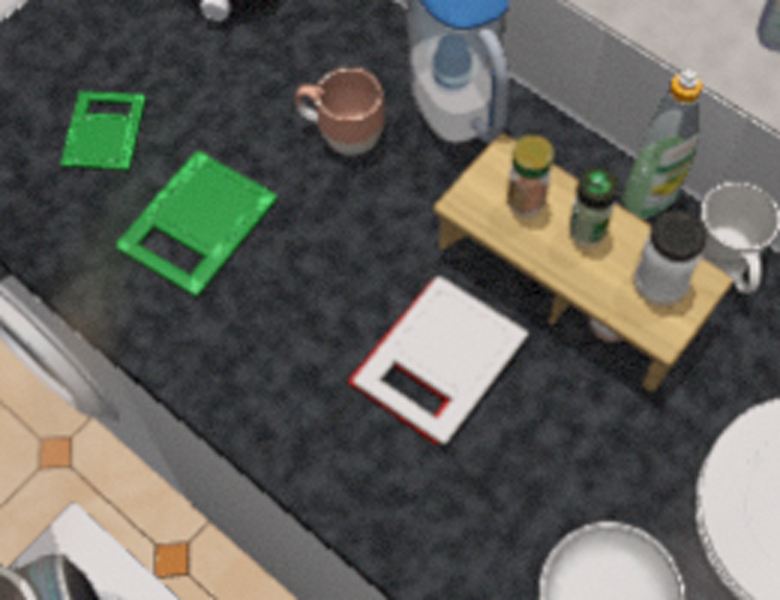

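The enlarged crop confirms it. The larger green board is centred at (197,222) and measures 0.170x0.130, with its slot to the robot at (172,250). The small look-alike is at (103,130) and measures 0.12x0.09. I'm heading over the big one's grip rail.

```bash
cat >> h.py <<'E'
def yaw_of(s):  # direction of tool y in world
    y=Rot.from_rotvec(s['tcp_rot']).as_matrix()[:,1]; return np.degrees(np.arctan2(y[1],y[0]))
def plan(P,yaw,n,op=None):
    s=read_state(); R=Rot.from_rotvec(s['tcp_rot']).as_matrix(); p=np.array(s['tool_pos'])
    y0=yaw_of(s); d=(yaw-y0+180)%360-180; Rt=Rot.from_euler('z',yaw,degrees=True).as_matrix()@np.array([[0,1,0],[1,0,0],[0,0,-1.]]).T
    Rt=np.c_[np.array([-np.sin(np.radians(yaw)),np.cos(np.radians(yaw)),0]),[np.cos(np.radians(yaw)),np.sin(np.radians(yaw)),0],[0,0,-1]]
    rv=Rot.from_matrix(R.T@Rt).as_rotvec(); dp=(np.array(P)-p)/n
    print('t',round(s['time'],2),'at',p.round(4),'yaw',round(y0,2),'F',np.round(s['wrist_force'],1),'w',round(float(s['width']),3),'gf',round(float(s['grip_force']),1))
    for i in range(n):
        Ri=R@Rot.from_rotvec(rv*i/n).as_matrix()
        print(np.round(np.r_[Ri.T@dp/.03,np.degrees(rv)/n/6],2).tolist(), '' if (i+1)%5 else '\n')
E
python3 -c "
from h import *
plan([.418,.296,.20],7.6,15)"
```

```text
t 0.15 at [0.2706 0.6179 0.3028] yaw 66.35 F [ 0.5 -0.1 -0.2] w 0.998 gf 0.0
[-0.59, -0.52, 0.23, -0.0, 0.0, 0.65] 
[-0.62, -0.48, 0.23, -0.0, 0.0, 0.65] 
[-0.65, -0.44, 0.23, -0.0, 0.0, 0.65] 
[-0.68, -0.39, 0.23, -0.0, 0.0, 0.65] 
[-0.71, -0.35, 0.23, -0.0, 0.0, 0.65] 

[-0.73, -0.3, 0.23, -0.0, 0.0, 0.65] 
[-0.75, -0.25, 0.23, -0.0, 0.0, 0.65] 
[-0.76, -0.19, 0.23, -0.0, 0.0, 0.65] 
[-0.77, -0.14, 0.23, -0.0, 0.0, 0.65] 
[-0.78, -0.09, 0.23, -0.0, 0.0, 0.65] 

[-0.79, -0.04, 0.23, -0.0, 0.0, 0.65] 
[-0.79, 0.02, 0.23, -0.0, 0.0, 0.65] 
[-0.78, 0.07, 0.23, -0.0, 0.0, 0.65] 
[-0.78, 0.13, 0.23, -0.0, 0.0, 0.65] 
[-0.77, 0.18, 0.23, -0.0, 0.0, 0.65]
```

>>> jog_arm([
  [[-0.59,-0.52,0.23,0,0,0.65,1],[-0.62,-0.48,0.23,0,0,0.65,1],[-0.65,-0.44,0.23,0,0,0.65,1],[-0.68,-0.39,0.23,0,0,0.65,1],[-0.71,-0.35,0.23,0,0,0.65,1]],
])

```text
time: 0.57
tool_pos: [0.3201, 0.51, 0.2686]
tcp_rot: [-1.16, -2.92, 0.001]
wrist_force: [0.5, -0.1, 0.0]
width: 1.002
grip_force: 0.0
```

>>> jog_arm([
  [[-0.73,-0.3,0.23,0,0,0.65,1],[-0.75,-0.25,0.23,0,0,0.65,1],[-0.76,-0.19,0.23,0,0,0.65,1],[-0.77,-0.14,0.23,0,0,0.65,1],[-0.78,-0.09,0.23,0,0,0.65,1]],
])

```text
time: 0.98
tool_pos: [0.3695, 0.4028, 0.2343]
tcp_rot: [-1.638, -2.681, 0.001]
wrist_force: [0.7, 0.9, 0.3]
width: 0.995
grip_force: 0.0
```

>>> jog_arm([
  [[-0.79,-0.04,0.23,0,0,0.65,1],[-0.79,0.02,0.23,0,0,0.65,1],[-0.78,0.07,0.23,0,0,0.65,1],[-0.78,0.13,0.23,0,0,0.65,1],[-0.77,0.18,0.23,0,0,0.65,1]],
])

```text
time: 1.4
tool_pos: [0.4191, 0.2954, 0.1998]
tcp_rot: [-2.068, -2.365, 0.001]
wrist_force: [0.3, 0.1, -0.5]
width: 0.999
grip_force: 0.0
```

```bash
python3 - <<'E'
from h import *
import pickle
s=read_state(); print(s['time'],s['tool_pos'],yaw_of(s),s['q'].round(2) if hasattr(s['q'],'round') else s['q'])
w=cam('wrist'); pickle.dump(w,open('v1.pkl','wb'))
hsv=cv2.cvtColor(w['im'],cv2.COLOR_BGR2HSV); h,S,v=[hsv[...,i].astype(int) for i in range(3)]
m=((h>45)&(h<75)&(S>150)&(v>60)).astype(np.uint8)
g=at_z(w,[[256,192]],.012); print('centre hits',g, 'zmed',np.median(cloud(w)[...,2][m>0]))
cs,hi=cv2.findContours(m,cv2.RETR_CCOMP,cv2.CHAIN_APPROX_NONE)
for c in cs:
    if len(c)<60: continue
    P=at_z(w,c[:,0],.012)[:,:2].astype(np.float32); r=cv2.minAreaRect(P); print(len(c),np.round(r[0],4),np.round(r[1],4),round(r[2],2),cv2.boxPoints(r).round(4).tolist())
cv2.imwrite('pics/4.png',w['im'])
E
```

```text
1.4 [0.41912935 0.2953523  0.199838  ] 7.662276621043192 [ 0.57  0.05  2.05 -0.    1.04  0.43]
centre hits [[0.4183801  0.29431784 0.012     ]] zmed 0.010888416248717225
```

View pics/4.png

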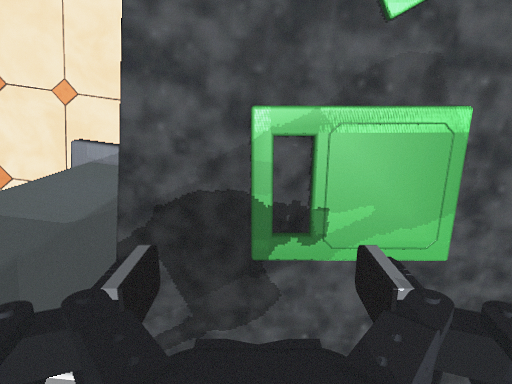

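The wrist view shows the big board with outer corners (252,106), (473,107), (448,261) and (251,261). Its slot runs (273,136) to (314,235).

```bash
python3 - <<'E'
from h import *
import pickle
w=pickle.load(open('v1.pkl','rb'))
P=at_z(w,[[252,106],[473,107],[448,261],[251,261],[273,136],[274,235],[315,136],[310,236]],.012)[:,:2]
print(P.round(4).tolist()); print(P[:4].mean(0),np.degrees(np.arctan2(*(P[1]-P[0])[::-1])),np.degrees(np.arctan2(*(P[2]-P[3])[::-1])),[np.linalg.norm(P[i]-P[i+1]).round(4) for i in range(3)])
print('rail mid',P[[0,3,4,5]].mean(0))
hsv=cv2.cvtColor(w['im'],cv2.COLOR_BGR2HSV); m=(hsv[...,0]>40)&(hsv[...,0]<80)&(hsv[...,1]>100)
for v in (160,200,250): 
    u=np.where(m[v,150:])[0]+150; print(v,u.min(),u.max(), 'gap', u[np.where(np.diff(u)>5)[0]], u[np.where(np.diff(u)>5)[0]+1])
print(hsv[200,262],hsv[115,350])
E
```

```text
[[0.4065, 0.3607], [0.5719, 0.3817], [0.5896, 0.2555], [0.4222, 0.2329], [0.4255, 0.3406], [0.4383, 0.2592], [0.4578, 0.3449], [0.4685, 0.2624]]
[0.49755942 0.30769745] 7.2614454859210955 7.705665598265252 [np.float64(0.1668), np.float64(0.1274), np.float64(0.1689)]
rail mid [0.42314483 0.29833511]
160 251 463 gap [272] [312]
200 251 457 gap [272] [311]
250 252 448 gap [357] [382]
[ 64 128 189] [ 65 118 222]
```

```bash
python3 -c "
from h import *
plan([.4223,.2978,.11],7.5,5)"
```

```text
t 1.45 at [0.4196 0.2919 0.1982] yaw 7.44 F [ 0.9 -2.6  0.4] w 1.003 gf 0.0
[0.04, 0.02, 0.59, -0.0, 0.01, -0.0] 
[0.04, 0.02, 0.59, -0.0, 0.01, -0.0] 
[0.04, 0.02, 0.59, -0.0, 0.01, -0.0] 
[0.04, 0.02, 0.59, -0.0, 0.01, -0.0] 
[0.04, 0.02, 0.59, -0.0, 0.01, -0.0]
```

>>> jog_arm([
  [[0,0.08,0.6,0,0,0,-0.2],[0,0.08,0.6,0,0,0,-0.2],[0,0,0.6,0,0,0,-0.2],[0,0,0,0,0,0,-0.2],[0,0,0,0,0,0,-0.2]],
])

```text
time: 1.87
tool_pos: [0.4227, 0.2967, 0.1452]
tcp_rot: [-2.063, -2.368, 0.005]
wrist_force: [0.1, -0.9, 0.0]
width: 0.4
grip_force: 0.0
```

```bash
python3 - <<'E'
from h import *
s=read_state(); print(s['time'],s['tool_pos'],yaw_of(s),s['joint_vel'],s['width'])
w=cam('wrist')
hsv=cv2.cvtColor(w['im'],cv2.COLOR_BGR2HSV); m=((hsv[...,0]>40)&(hsv[...,0]<80)&(hsv[...,1]>100)).astype(np.uint8)
cv2.imwrite('pics/5.png',w['im'])
cs,hi=cv2.findContours(m,cv2.RETR_EXTERNAL,cv2.CHAIN_APPROX_NONE)
c=max(cs,key=cv2.contourArea); P=at_z(w,c[:,0],.012)[:,:2].astype(np.float32); r=cv2.minAreaRect(P); print(np.round(r[0],4),np.round(r[1],4),round(r[2],2),cv2.boxPoints(r).round(4).tolist())
E
```

```text
1.8667 [0.42274938 0.29666616 0.14524967] 7.852833434948651 [ 0.00236552 -0.02323912 -0.0337819  -0.00049338 -0.00017364  0.00218754] 0.40004021336335194
[0.4968 0.3089] [0.1678 0.128 ] 7.34 [[0.40540000796318054, 0.36169999837875366], [0.42179998755455017, 0.23469999432563782], [0.588100016117096, 0.25619998574256897], [0.5717999935150146, 0.3831000030040741]]
```

View pics/5.png

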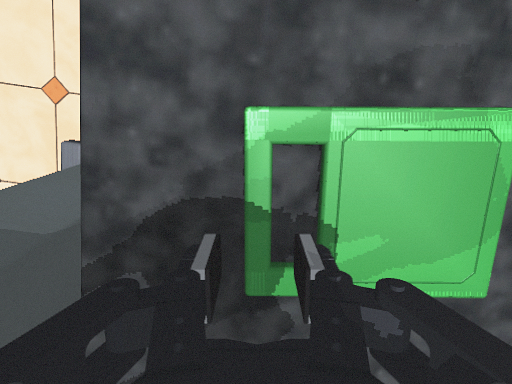

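The board pose is confirmed: centre (0.497,0.308), yaw 7.5 deg. In the picture the right finger (300-322) lines up with the slot, so I'll descend and grip.

>>> jog_arm([
  [[0.04,-0.03,0.6,0,0,0,-0.2],[0,0,0.6,0,0,0,-0.2],[0,0,0.6,0,0,0,-0.2],[0,0,0.3,0,0,0,-0.2],[0,0,0.1,0,0,0,-0.2]],
])

```text
time: 2.33
tool_pos: [0.4223, 0.2982, 0.0799]
tcp_rot: [-2.063, -2.368, 0.002]
wrist_force: [-0.5, 1.1, 0.6]
width: 0.401
grip_force: 0.0
```

>>> jog_arm([
  [[0,0,0.08,0,0,0,-0.2],[0,0,0,0,0,0,-0.5],[0,0,0,0,0,0,-1],[0,0,0,0,0,0,-1],[0,0,0,0,0,0,-1]],
], force=110)

```text
time: 2.75
tool_pos: [0.4235, 0.2988, 0.0794]
tcp_rot: [2.064, 2.368, 0.003]
wrist_force: [-1.1, -0.3, 5.7]
width: 0.162
grip_force: 108.3
```

>>> jog_arm([
  [[0,0,-0.1,0,0,0,-1],[0,0,-0.2,0,0,0,-1],[0,0,-0.3,0,0,0,-1],[0,0,-0.3,0,0,0,-1],[0,0,-0.1,0,0,0,-1]],
])

```text
time: 3.17
tool_pos: [0.4235, 0.2988, 0.1098]
tcp_rot: [2.064, 2.368, 0.004]
wrist_force: [-0.2, 0.7, -2.7]
width: 0.156
grip_force: 108.0
```

```bash
python3 - <<'E'
from h import *
s=read_state(); print(s['time'],s['tool_pos'],yaw_of(s),s['width'],s['grip_force'],s['wrist_force'],s['torque'])
w=cam('wrist'); C=cloud(w)
hsv=cv2.cvtColor(w['im'],cv2.COLOR_BGR2HSV); m=((hsv[...,0]>40)&(hsv[...,0]<80)&(hsv[...,1]>100)).astype(np.uint8)
n,l,st,ce=cv2.connectedComponentsWithStats(m); i=1+np.argmax(st[1:,4]); Q=C[l==i]; Q=Q[(Q[:,2]>-.02)&(Q[:,2]<.2)]
A=np.c_[Q[:,:2],np.ones(len(Q))]; f=np.linalg.lstsq(A,Q[:,2],rcond=None)[0]; print('plane slope x,y',f,'z at rail', np.r_[s['tool_pos'][:2],1]@f, 'far', np.r_[s['tool_pos'][0]+.15,s['tool_pos'][1]+.02,1]@f)
E
```

```text
3.1667 [0.42350137 0.29879366 0.10981951] 7.847462875918852 0.15579629107809206 107.96415757387877 [-0.22493718  0.68983104 -2.65457325] [ 0.04146714  0.20595041 -0.00486449]
plane slope x,y [-0.03165728  0.01625472  0.05098409] z at rail 0.042433991110356194 far 0.03801049324951679
```

```bash
python3 - <<'E'
from h import *
import pickle
a,b,w=pickle.load(open('v0.pkl','rb'))
print('mug left-lower/right', at_z(b,[[237,151],[225,140],[248,135]],.02).round(3))
plan([.470,-.0566,.165],4.2,20)
E
```

```text
mug left-lower/right [[0.693 0.218 0.02 ]
 [0.702 0.289 0.02 ]
 [0.778 0.235 0.02 ]]
t 3.22 at [0.4238 0.299  0.11  ] yaw 7.85 F [-0.4 -0.2 -1.9] w 0.158 gf 108.0
[-0.6, -0.0, -0.09, 0.0, -0.0, 0.03] 
[-0.6, -0.0, -0.09, 0.0, -0.0, 0.03] 
[-0.6, -0.0, -0.09, 0.0, -0.0, 0.03] 
[-0.6, 0.0, -0.09, 0.0, -0.0, 0.03] 
[-0.6, 0.0, -0.09, 0.0, -0.0, 0.03] 

[-0.6, 0.01, -0.09, 0.0, -0.0, 0.03] 
[-0.6, 0.01, -0.09, 0.0, -0.0, 0.03] 
[-0.6, 0.01, -0.09, 0.0, -0.0, 0.03] 
[-0.6, 0.01, -0.09, 0.0, -0.0, 0.03] 
[-0.6, 0.01, -0.09, 0.0, -0.0, 0.03] 

[-0.6, 0.01, -0.09, 0.0, -0.0, 0.03] 
[-0.6, 0.02, -0.09, 0.0, -0.0, 0.03] 
[-0.6, 0.02, -0.09, 0.0, -0.0, 0.03] 
[-0.6, 0.02, -0.09, 0.0, -0.0, 0.03] 
[-0.6, 0.02, -0.09, 0.0, -0.0, 0.03] 

[-0.6, 0.02, -0.09, 0.0, -0.0, 0.03] 
[-0.6, 0.03, -0.09, 0.0, -0.0, 0.03] 
[-0.6, 0.03, -0.09, 0.0, -0.0, 0.03] 
[-0.6, 0.03, -0.09, 0.0, -0.0, 0.03] 
[-0.6, 0.03, -0.09, 0.0, -0.0, 0.03]
```

>>> jog_arm([
  [[-0.2,0,-0.2,0,0,0.03,-1],[-0.4,0,-0.2,0,0,0.03,-1],[-0.6,0,-0.2,0,0,0.03,-1],[-0.7,0,-0.2,0,0,0.03,-1],[-0.7,0,-0.2,0,0,0.03,-1]],
])

```text
time: 3.63
tool_pos: [0.4325, 0.2193, 0.1383]
tcp_rot: [2.082, 2.352, -0.001]
wrist_force: [-0.5, -0.4, -1.9]
width: 0.159
grip_force: 108.0
```

>>> jog_arm([
  [[-0.7,0.01,-0.2,0,0,0.03,-1],[-0.7,0.01,-0.2,0,0,0.03,-1],[-0.7,0.01,-0.2,0,0,0.03,-1],[-0.7,0.01,-0.2,0,0,0.03,-1],[-0.7,0.01,0,0,0,0.03,-1]],
])

```text
time: 4.05
tool_pos: [0.4466, 0.115, 0.1634]
tcp_rot: [2.101, 2.334, 0.002]
wrist_force: [0.4, -0.2, -1.7]
width: 0.155
grip_force: 108.0
```

>>> jog_arm([
  [[-0.7,0.02,0,0,0,0.03,-1],[-0.7,0.02,0,0,0,0.03,-1],[-0.7,0.02,0,0,0,0.03,-1],[-0.7,0.02,0,0,0,0.03,-1],[-0.7,0.02,0,0,0,0.03,-1]],
])

```text
time: 4.47
tool_pos: [0.4589, 0.0107, 0.1621]
tcp_rot: [-2.12, -2.318, 0.001]
wrist_force: [-0.1, -0.4, -1.9]
width: 0.157
grip_force: 108.0
```

>>> jog_arm([
  [[-0.7,0.02,0,0,0,0.03,-1],[-0.7,0.02,0,0,0,0.03,-1],[-0.5,0.02,0,0,0,0.03,-1],[-0.3,0.02,0,0,0,0.03,-1],[-0.2,0.02,0,0,0,0.03,-1]],
])

```text
time: 4.88
tool_pos: [0.4683, -0.0604, 0.162]
tcp_rot: [-2.14, -2.3, 0.001]
wrist_force: [-0.0, -0.2, -2.0]
width: 0.153
grip_force: 108.0
```

```bash
python3 - <<'E'
from h import *
plan([.470,-.0566,.115],4.2,5)
b=cam('side')
plan([.470,-.0566,.115],4.2,5)
hsv=cv2.cvtColor(b['im'],cv2.COLOR_BGR2HSV); h,s,v=[hsv[...,i].astype(int) for i in range(3)]
C=cloud(b); m=(h>45)&(h<75)&(s>150)&(v>80)&(C[...,1]<.2)
Q=C[m]; Q=Q[(Q[:,2]>.03)&(Q[:,2]<.15)]; f=np.linalg.lstsq(np.c_[Q[:,:2],np.ones(len(Q))],Q[:,2],rcond=None)[0]; print('plane',f,np.median(Q[:,2]))
cv2.imwrite('pics/6.png',cv2.resize(b['im'][130:290,200:400],(800,600),interpolation=cv2.INTER_CUBIC))
E
```

```text
t 4.88 at [ 0.4683 -0.0604  0.162 ] yaw 4.13 F [-0.  -0.2 -2. ] w 0.153 gf 108.0
[0.02, 0.01, 0.31, -0.0, 0.0, -0.0] 
[0.02, 0.01, 0.31, -0.0, 0.0, -0.0] 
[0.02, 0.01, 0.31, -0.0, 0.0, -0.0] 
[0.02, 0.01, 0.31, -0.0, 0.0, -0.0] 
[0.02, 0.01, 0.31, -0.0, 0.0, -0.0] 

t 4.93 at [ 0.4687 -0.0606  0.1621] yaw 4.14 F [ 0.4 -1.1 -2.9] w 0.161 gf 108.0
[0.03, 0.01, 0.31, -0.0, 0.0, -0.0] 
[0.03, 0.01, 0.31, -0.0, 0.0, -0.0] 
[0.03, 0.01, 0.31, -0.0, 0.0, -0.0] 
[0.03, 0.01, 0.31, -0.0, 0.0, -0.0] 
[0.03, 0.01, 0.31, -0.0, 0.0, -0.0] 

plane [-0.02095496 -0.00958572  0.10330547] 0.09199942361666857
```

View pics/6.png

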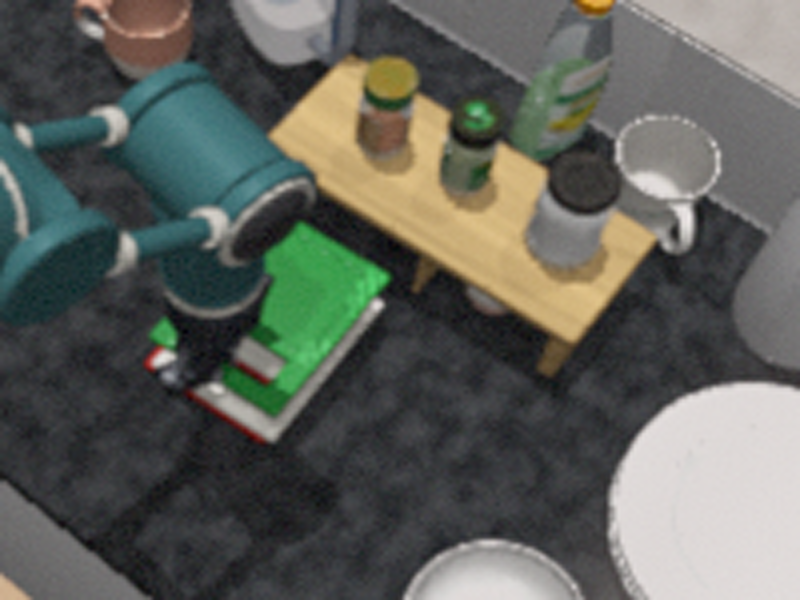

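>>> jog_arm([
  [[0.05,0.02,0.5,0,0,0,-1],[0.05,0.02,0.5,0,0,0,-1],[0.05,0,0.4,0,0,0,-1],[0,0,0.3,0,0,0,-1],[0,0,0.1,0,0,0,-1]],
])

```text
time: 5.35
tool_pos: [0.4683, -0.0536, 0.1064]
tcp_rot: [-2.135, -2.301, 0.003]
wrist_force: [0.2, 0.5, -2.3]
width: 0.155
grip_force: 108.1
```

>>> jog_arm([
  [[0,0,0.03,0,0,0,-1],[0,0,0.03,0,0,0,-1],[0,0,0.03,0,0,0,-1],[0,0,0,0,0,0,-1],[0,0,0,0,0,0,-1]],
])

```text
time: 5.77
tool_pos: [0.4701, -0.0544, 0.1059]
tcp_rot: [2.137, 2.302, 0.001]
wrist_force: [0.0, 0.4, -2.5]
width: 0.162
grip_force: 108.1
```

>>> jog_arm([
  [[0,0,0.04,0,0,0,-1],[0,0,0.04,0,0,0,-1],[0,0,0.04,0,0,0,-1],[0,0,0,0,0,0,-1],[0,0,0,0,0,0,-1]],
])

```text
time: 6.18
tool_pos: [0.4704, -0.0544, 0.1034]
tcp_rot: [2.137, 2.302, 0.001]
wrist_force: [-3.6, 0.8, 10.4]
width: 0.157
grip_force: 109.7
```

>>> jog_arm([
  [[0,0,-0.02,0,0,0,-0.6],[0,0,0,0,0,0,-0.45],[0,0,0,0,0,0,-0.35],[0,0,0,0,0,0,-0.3],[0,0,0,0,0,0,-0.3]],
], force=20)

```text
time: 6.6
tool_pos: [0.4697, -0.0543, 0.1022]
tcp_rot: [2.138, 2.302, 0.0]
wrist_force: [-0.2, -0.2, 0.0]
width: 0.353
grip_force: 0.0
```

>>> jog_arm([
  [[0,0,-0.3,0,0,0,-0.3],[0,0,-0.7,0,0,0,-0.3],[0,0,-1,0,0,0,-0.3],[0,0,-1,0,0,0,-0.3],[0,0,-0.6,0,0,0,-0.3]],
])

```text
time: 7.02
tool_pos: [0.4709, -0.0545, 0.214]
tcp_rot: [2.135, 2.3, 0.004]
wrist_force: [1.6, 0.4, 0.3]
width: 0.351
grip_force: 0.0
```

```bash
python3 - <<'E'
from h import *
import pickle
plan([.470,-.0566,.20],4.2,1)
w=cam('wrist'); b=cam('side'); pickle.dump((w,b),open('v2.pkl','wb'))
cv2.imwrite('pics/7.png',w['im'])
for n,c in(('w',w),('s',b)):
    hsv=cv2.cvtColor(c['im'],cv2.COLOR_BGR2HSV); h,s,v=[hsv[...,i].astype(int) for i in range(3)]; C=cloud(c)
    m=((h>45)&(h<75)&(s>110)&(v>60)&(C[...,1]<.15)&(C[...,2]<.06)).astype(np.uint8)
    cs,_=cv2.findContours(m,cv2.RETR_EXTERNAL,cv2.CHAIN_APPROX_NONE); k=max(cs,key=cv2.contourArea)
    r=cv2.minAreaRect(at_z(c,k[:,0],.036)[:,:2].astype(np.float32)); print(n,np.round(r[0],4),np.round(r[1],4),round(r[2],2),'z',np.median(C[...,2][m>0]))
E
```

```text
t 7.02 at [ 0.4709 -0.0545  0.214 ] yaw 4.25 F [1.6 0.4 0.3] w 0.351 gf 0.0
[-0.07, -0.04, 0.47, 0.04, 0.01, 0.01] 
w [ 0.5457 -0.0491] [0.1681 0.1281] 4.11 z 0.03517479952749744
s [ 0.5456 -0.0503] [0.1715 0.1284] 3.76 z 0.034936550364937036
```

View pics/7.png

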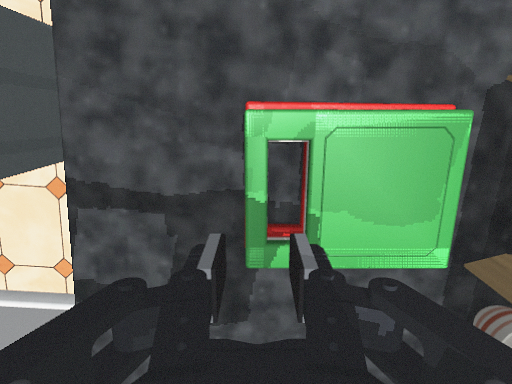

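The green board lies flat (z 0.035) with its slot at u 268-308, v 140-240. A red strip shows along the left edge (v 103), so red sits a little to the left. Now I'll measure red and plan to centre the slots by spreading the fingers.

```bash
python3 - <<'E'
from h import *
import pickle
w,b=pickle.load(open('v2.pkl','rb'))
print('red edge near/far',at_z(w,[[247,102],[456,104]],.012).round(4).tolist(),'slot right end',at_z(w,[[285,227]],.012).round(4),'field edge',at_z(w,[[304,190]],.012).round(4))
P=at_z(w,[[246,111],[472,112],[449,268],[246,268],[267,140],[267,240],[308,140],[306,240]],.036)[:,:2]; print('green',P.round(4).tolist(),P[:4].mean(0))
cv2.imwrite('pics/8.png',cv2.resize(w['im'][90:280,235:485],(760,578),interpolation=cv2.INTER_CUBIC))
plan([.4955,-.052,.13],94.0,15)
E
```

```text
red edge near/far [[0.4587, 0.0141, 0.012], [0.6249, 0.0245, 0.012]] slot right end [[ 0.4991 -0.0893  0.012 ]] field edge [[ 0.5121 -0.0546  0.012 ]]
green [[0.459, 0.0075], [0.6238, 0.0186], [0.6357, -0.1066], [0.4672, -0.1189], [0.4761, -0.0123], [0.4826, -0.0926], [0.5067, -0.0101], [0.5143, -0.0903]] [ 0.54641606 -0.04984802]
t 7.12 at [ 0.4725 -0.0547  0.2152] yaw 4.25 F [ 1.1 -0.4  0.3] w 0.349 gf 0.0
[0.0, 0.05, 0.19, 0.0, 0.01, -1.0] 
[-0.0, 0.05, 0.19, 0.0, 0.01, -1.0] 
[-0.01, 0.05, 0.19, 0.0, 0.01, -1.0] 
[-0.01, 0.05, 0.19, 0.0, 0.01, -1.0] 
[-0.02, 0.05, 0.19, 0.0, 0.01, -1.0] 

[-0.02, 0.04, 0.19, 0.0, 0.01, -1.0] 
[-0.03, 0.04, 0.19, 0.0, 0.01, -1.0] 
[-0.03, 0.04, 0.19, 0.0, 0.01, -1.0] 
[-0.04, 0.04, 0.19, 0.0, 0.01, -1.0] 
[-0.04, 0.03, 0.19, 0.0, 0.01, -1.0] 

[-0.04, 0.03, 0.19, 0.0, 0.01, -1.0] 
[-0.05, 0.02, 0.19, 0.0, 0.01, -1.0] 
[-0.05, 0.02, 0.19, 0.0, 0.01, -1.0] 
[-0.05, 0.01, 0.19, 0.0, 0.01, -1.0] 
[-0.05, 0.01, 0.19, 0.0, 0.01, -1.0]
```

View pics/8.png

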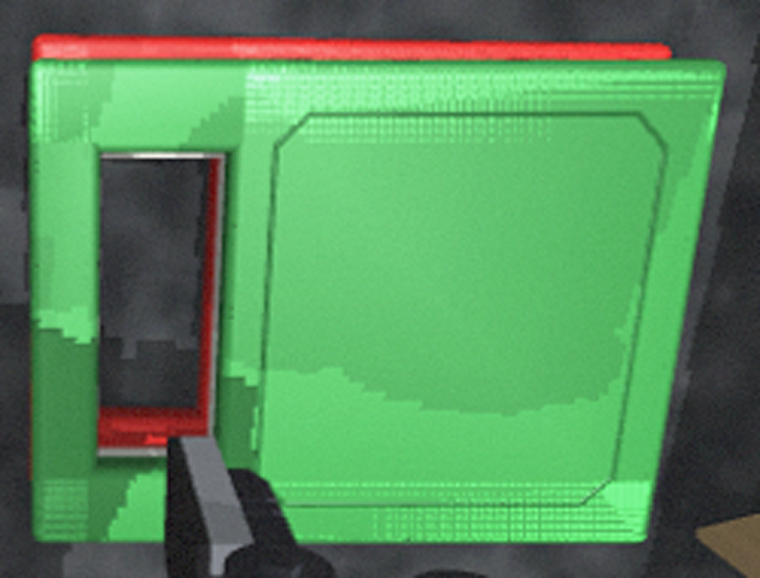

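Red is about 6.5 mm left of green, with x and yaw nearly equal. White is nearly flush with green. I'm rotating the gripper and closing the fingers above the slots.

>>> jog_arm([
  [[0,0.05,0.19,0,0,-1,-1],[0,0.05,0.19,0,0,-1,-1],[-0.01,0.05,0.19,0,0,-1,-1],[-0.01,0.05,0.19,0,0,-1,-1],[-0.02,0.05,0.19,0,0,-1,-1]],
])

```text
time: 7.53
tool_pos: [0.4766, -0.0532, 0.1807]
tcp_rot: [-1.461, -2.779, 0.001]
wrist_force: [0.3, -0.5, 0.5]
width: 0.0
grip_force: 0.0
```

>>> jog_arm([
  [[-0.02,0.04,0.19,0,0,-1,-1],[-0.03,0.04,0.19,0,0,-1,-1],[-0.03,0.04,0.19,0,0,-1,-1],[-0.04,0.04,0.19,0,0,-1,-1],[-0.04,0.03,0.19,0,0,-1,-1]],
])

```text
time: 7.95
tool_pos: [0.4841, -0.0523, 0.1522]
tcp_rot: [-0.692, -3.063, 0.0]
wrist_force: [0.1, -0.0, 0.1]
width: -0.008
grip_force: 0.0
```

>>> jog_arm([
  [[-0.04,0.03,0.19,0,0,-1,-1],[-0.05,0.02,0.19,0,0,-1,-1],[-0.05,0.02,0.19,0,0,-1,-1],[-0.05,0.01,0.19,0,0,-1,-1],[-0.05,0.01,0.19,0,0,-1,-1]],
])

```text
time: 8.37
tool_pos: [0.4918, -0.0514, 0.1237]
tcp_rot: [0.125, -3.137, -0.0]
wrist_force: [-0.9, 0.1, 0.1]
width: -0.004
grip_force: 0.0
```

>>> jog_arm([
  [[0,0,0,0,0,0,-1],[0,0,0,0,0,0,-1],[0,0,0,0,0,0,-1],[0,0,0,0,0,0,-1],[0,0,0,0,0,0,-1]],
])

```text
time: 8.78
tool_pos: [0.4926, -0.0516, 0.1251]
tcp_rot: [-0.115, 3.139, -0.0]
wrist_force: [0.2, -0.4, 0.5]
width: 0.002
grip_force: 0.0
```

```bash
python3 - <<'E'
from h import *
import pickle
plan([.495,-.050,.082],94,5)
w=cam('wrist'); pickle.dump(w,open('v3.pkl','wb'))
hsv=cv2.cvtColor(w['im'],cv2.COLOR_BGR2HSV); h,s,v=[hsv[...,i].astype(int) for i in range(3)]
m=((h>40)&(h<80)&(s>100)&(v>40)).astype(np.uint8)
cs,hi=cv2.findContours(m,cv2.RETR_CCOMP,cv2.CHAIN_APPROX_NONE)
for k in cs:
    if len(k)<80: continue
    P=at_z(w,k[:,0],.036)[:,:2].astype(np.float32); r=cv2.minAreaRect(P); print(len(k),k[:,0].min(0),k[:,0].max(0),np.round(r[0],4),np.round(r[1],4),round(r[2],2))
cv2.imwrite('pics/9.png',w['im'])
E
```

```text
t 8.78 at [ 0.4926 -0.0516  0.1251] yaw 94.18 F [ 0.2 -0.4  0.5] w 0.002 gf 0.0
[-0.02, 0.01, 0.29, -0.0, 0.0, 0.01] 
[-0.02, 0.01, 0.29, -0.0, 0.0, 0.01] 
[-0.02, 0.01, 0.29, -0.0, 0.0, 0.01] 
[-0.02, 0.01, 0.29, -0.0, 0.0, 0.01] 
[-0.02, 0.01, 0.29, -0.0, 0.0, 0.01] 

1389 [126 176] [381 291] [ 0.4918 -0.0536] [0.0637 0.1271] 4.17
```

View pics/9.png

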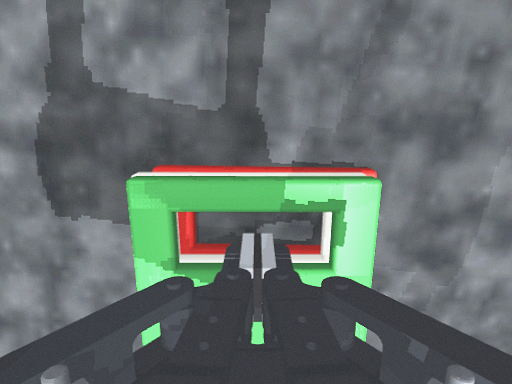

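The view looks back toward the robot. The slots are at u 177-331, v 211-262, and the shut fingers at u 257 sit in line with them. Descending.

>>> jog_arm([
  [[-0.04,0.02,0.4,0,0,0,-1],[-0.02,0.02,0.4,0,0,0,-1],[-0.02,0,0.4,0,0,0,-1],[0,0,0.2,0,0,0,-1],[0,0,0,0,0,0,-1]],
])

```text
time: 9.25
tool_pos: [0.4931, -0.0499, 0.0804]
tcp_rot: [0.116, -3.135, -0.001]
wrist_force: [-0.3, -0.6, -0.2]
width: -0.001
grip_force: 0.0
```

>>> jog_arm([
  [[0,0,0,0,0,0,-0.4],[0,0,0.05,0,0,0,-0.2],[0,0,0.05,0,0,0,0],[0,0,0,0,0,0,0],[0,0,0,0,0,0,0]],
], force=40)

```text
time: 9.67
tool_pos: [0.495, -0.0502, 0.0801]
tcp_rot: [-0.116, 3.139, -0.0]
wrist_force: [0.4, 0.1, 0.4]
width: 0.499
grip_force: 0.0
```

>>> jog_arm([
  [[0,0,0.08,0,0,0,0],[0,0,0.08,0,0,0,0],[0,0,0.06,0,0,0,0],[0,0,0.04,0,0,0,0],[0,0,0,0,0,0,0]],
])

```text
time: 10.08
tool_pos: [0.4944, -0.0501, 0.0715]
tcp_rot: [0.116, -3.139, -0.0]
wrist_force: [0.0, 0.2, -0.0]
width: 0.501
grip_force: 0.0
```

Free of contact at 0.0715, so I'll spread the fingers gradually against the slot ends.

>>> jog_arm([
  [[0,0,0.03,0,0,0,0.1],[0,0,0.03,0,0,0,0.2],[0,0,0,0,0,0,0.26],[0,0,0,0,0,0,0.26],[0,0,0,0,0,0,0.26]],
])

```text
time: 10.5
tool_pos: [0.4949, -0.0501, 0.0702]
tcp_rot: [-0.116, 3.139, 0.0]
wrist_force: [1.2, 0.8, -0.3]
width: 0.628
grip_force: 0.9
```

>>> jog_arm([
  [[0,0,0,0,0,0,0.32],[0,0,0,0,0,0,0.38],[0,0,0,0,0,0,0.44],[0,0,0,0,0,0,0.5],[0,0,0,0,0,0,0.5]],
])

```text
time: 10.92
tool_pos: [0.4947, -0.0501, 0.0701]
tcp_rot: [0.117, -3.139, -0.0]
wrist_force: [1.0, 1.4, -3.0]
width: 0.663
grip_force: 41.5
```

>>> jog_arm([
  [[0,0.03,0.03,0,0,0.05,0.5],[0,0.06,0.03,0,0,0.09,0.5],[0,0.08,0,0,0,0.1,0.5],[0,0.08,0,0,0,0.1,0.5],[0,0.07,0,0,0,0.1,0.5]],
])

```text
time: 11.33
tool_pos: [0.4956, -0.0419, 0.07]
tcp_rot: [-0.043, 3.139, -0.003]
wrist_force: [-0.5, -6.6, 7.2]
width: 0.666
grip_force: 46.2
```

>>> jog_arm([
  [[0,0,0,0,0,0,0.5],[0,0,0,0,0,0,0.4],[0,0,0,0,0,0,0.26],[0,0,0,0,0,0,0.26],[0,0,0,0,0,0,0.26]],
])

```text
time: 11.75
tool_pos: [0.4948, -0.041, 0.0689]
tcp_rot: [-0.044, 3.14, -0.001]
wrist_force: [0.9, -2.9, 3.5]
width: 0.629
grip_force: 2.7
```

```bash
python3 - <<'E'
from h import *
import pickle
plan([.495,-.0405,.07],91.55,1)
w=cam('wrist'); b=cam('side'); pickle.dump((w,b),open('v4.pkl','wb'))
A=cv2.resize(w['im'][150:300,100:400],(700,350),interpolation=cv2.INTER_CUBIC)
cv2.imwrite('pics/10.png',np.hstack([A,cv2.resize(b['im'][150:250,220:248],(98,350))]) )
E
```

```text
t 11.75 at [ 0.4948 -0.041   0.0689] yaw 91.62 F [ 0.9 -2.9  3.5] w 0.629 gf 2.7
[-0.01, 0.02, -0.04, -0.01, 0.01, 0.01]
```

View pics/10.png

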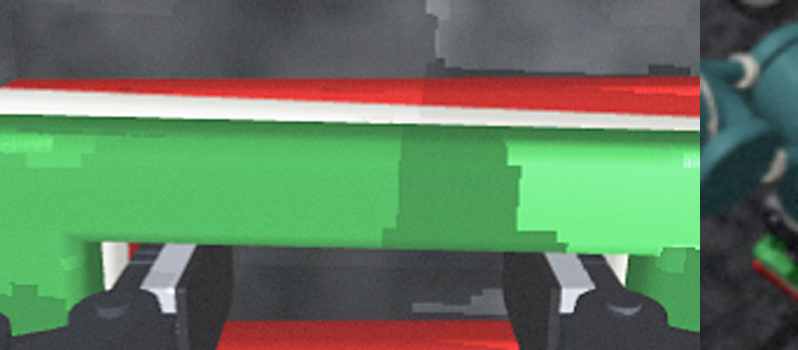

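That was the tenth view. It shows the front edges with red nearest the robot at v 78. White and green slope from about v 90 to 118, so they are turned slightly relative to red. From here I'll measure with code only.

```bash
cat >> h.py <<'E'
def fronts(w,cols=range(130,385,3)):
    hsv=cv2.cvtColor(w['im'],cv2.COLOR_BGR2HSV).astype(int); h,s,v=hsv[...,0],hsv[...,1],hsv[...,2]
    M=dict(red=((h<10)|(h>170))&(s>130)&(v>60), white=(s<45)&(v>120), green=(h>40)&(h<80)&(s>100)&(v>40))
    out={}
    for n,z in(('red',0.),('white',.012),('green',.024)):
        uv=[]
        for u in cols:
            k=M[n][100:280,u]; run=np.convolve(k,np.ones(4),'valid')
            i=np.where(run==4)[0]
            if n=='white':  # must be just above green
                g=np.where(np.convolve(M['green'][100:280,u],np.ones(4),'valid')==4)[0]
                if len(g)==0: continue
                i=i[(i<g[0])&(i>g[0]-25)]
            if len(i): uv.append([u,i[0]+100-.5])
        if len(uv)<8: print(n,'few',len(uv)); continue
        P=at_z(w,uv,z)[:,:2]; 
        for _ in range(4):
            f=np.polyfit(P[:,1],P[:,0],1); e=abs(P[:,0]-np.polyval(f,P[:,1])); P=P[e<max(.0015,2*np.median(e))]
        print(n,'n',len(P),'yaw',round(-np.degrees(np.arctan(f[0])),2),'x at y=-.04:',round(np.polyval(f,-.04),4),'y ends',P[:,1].min().round(4),P[:,1].max().round(4),'res',e.std().round(5))
E
python3 - <<'E'
from h import *
import pickle
w,b=pickle.load(open('v4.pkl','rb')); fronts(w)
im=w['im']
for u in (150,200,260,320,370): print(u,[im[r,u].tolist() for r in range(172,212,4)])
E
```

```text
red n 85 yaw 1.91 x at y=-.04: 0.4609 y ends -0.097 0.0118 res 6e-05
white n 85 yaw -0.87 x at y=-.04: 0.4628 y ends -0.0924 0.008 res 6e-05
green n 85 yaw 0.1 x at y=-.04: 0.4625 y ends -0.088 0.0035 res 5e-05
150 [[91, 88, 85], [89, 87, 83], [85, 82, 79], [41, 44, 160], [41, 43, 186], [223, 229, 227], [245, 246, 246], [49, 106, 41], [76, 139, 66], [97, 179, 82]]
200 [[82, 76, 76], [76, 70, 70], [76, 74, 72], [44, 48, 168], [56, 55, 207], [188, 194, 215], [233, 237, 237], [255, 254, 255], [79, 137, 69], [87, 163, 74]]
260 [[102, 94, 93], [97, 92, 91], [100, 98, 95], [40, 41, 164], [49, 50, 200], [57, 59, 232], [223, 228, 227], [230, 234, 235], [72, 128, 62], [85, 153, 78]]
320 [[103, 101, 97], [110, 107, 102], [71, 70, 68], [41, 42, 157], [47, 49, 182], [53, 55, 203], [103, 107, 206], [215, 220, 220], [96, 140, 91], [75, 133, 67]]
370 [[105, 104, 98], [102, 98, 92], [99, 97, 91], [40, 44, 163], [51, 57, 225], [50, 55, 201], [55, 57, 210], [212, 220, 215], [218, 225, 224], [75, 130, 65]]
```

Red is at yaw 1.9, white -0.9 and green 0.1 deg, and their front edges agree within 2 mm. I'll pull back slightly so both fingers square the rail edges, then spread again.

>>> jog_arm([
  [[0.04,0,-0.03,0,0,0,0.2],[0.06,0,0,0,0,0,0.2],[0.06,0,0,0,0,0,0.2],[0.06,0,0,0,0,0,0.2],[0.04,0,0,0,0,0,0.2]],
])

```text
time: 12.27
tool_pos: [0.4869, -0.0407, 0.0694]
tcp_rot: [-0.044, 3.14, -0.0]
wrist_force: [2.4, -0.1, 1.0]
width: 0.6
grip_force: 1.8
```

>>> jog_arm([
  [[0,0,0,0,0,0,0.25],[0,0,0,0,0,0,0.32],[0,0,0,0,0,0,0.4],[0,0,0,0,0,0,0.4],[0,0,0,0,0,0,0.2]],
], force=30)

```text
time: 12.68
tool_pos: [0.4861, -0.0408, 0.0693]
tcp_rot: [0.044, -3.14, -0.0]
wrist_force: [0.5, -0.3, 2.9]
width: 0.604
grip_force: 0.9
```

```bash
python3 - <<'E'
from h import *
import pickle
plan([.495,-.0405,.07],91.55,1)
w=cam('wrist'); fronts(w)
E
```

```text
t 12.68 at [ 0.4861 -0.0408  0.0693] yaw 91.6 F [ 0.5 -0.3  2.9] w 0.604 gf 0.9
[-0.3, 0.0, -0.02, 0.0, -0.01, 0.01] 
red n 53 yaw 1.09 x at y=-.04: 0.4575 y ends -0.0552 0.0131 res 7e-05
white n 85 yaw -0.61 x at y=-.04: 0.4565 y ends -0.0925 0.0088 res 6e-05
green n 85 yaw 0.31 x at y=-.04: 0.4564 y ends -0.0881 0.0042 res 6e-05
```

Fronts are now within 1 mm and yaws within 0.03 rad. I'll lift out, back off in front of the pile and lower again with the fingers spread.

>>> jog_arm([
  [[0,0,-0.2,0,0,0,0.2],[0,0,-0.6,0,0,0,0.2],[0,0,-0.8,0,0,0,0.2],[0.2,0,-0.4,0,0,0,0.2],[0.6,0,0,0,0,0,0.4]],
])

```text
time: 13.15
tool_pos: [0.4662, -0.0418, 0.1331]
tcp_rot: [-0.045, 3.134, -0.001]
wrist_force: [0.3, 0.2, 1.7]
width: 0.698
grip_force: 0.0
```

>>> jog_arm([
  [[0.6,0,0,0,0,0,0.5],[0.5,0,0,0,0,0,0.5],[0.1,0,0,0,0,0,0.5],[0,0,0,0,0,0,0.5],[0,0,0,0,0,0,0.5]],
])

```text
time: 13.57
tool_pos: [0.4269, -0.0425, 0.1295]
tcp_rot: [-0.044, 3.141, 0.0]
wrist_force: [0.1, 0.0, 0.8]
width: 0.752
grip_force: 0.0
```

```bash
python3 - <<'E'
from h import *
plan([.431,-.0424,.070],91.55,5)
w=cam('wrist'); fronts(w)
b=cam('side'); hsv=cv2.cvtColor(b['im'],cv2.COLOR_BGR2HSV); h,s,v=[hsv[...,i].astype(int) for i in range(3)]; C=cloud(b)
m=((h>45)&(h<75)&(s>130)&(v>60)&(C[...,1]<.15)&(C[...,2]<.06)).astype(np.uint8)
cs,_=cv2.findContours(m,cv2.RETR_EXTERNAL,cv2.CHAIN_APPROX_NONE); k=max(cs,key=cv2.contourArea)
r=cv2.minAreaRect(at_z(b,k[:,0],.036)[:,:2].astype(np.float32)); print('side green',np.round(r[0],4),np.round(r[1],4),round(r[2],2))
E
```

```text
t 13.57 at [ 0.4269 -0.0425  0.1295] yaw 91.6 F [0.1 0.  0.8] w 0.752 gf 0.0
[-0.03, -0.0, 0.4, 0.0, 0.0, 0.0] 
[-0.03, -0.0, 0.4, 0.0, 0.0, 0.0] 
[-0.03, -0.0, 0.4, 0.0, 0.0, 0.0] 
[-0.03, -0.0, 0.4, 0.0, 0.0, 0.0] 
[-0.03, -0.0, 0.4, 0.0, 0.0, 0.0] 

red n 46 yaw 1.57 x at y=-.04: 0.4562 y ends -0.0861 0.0032 res 0.0001
white n 46 yaw -0.06 x at y=-.04: 0.4551 y ends -0.0837 0.0008 res 0.0001
green n 46 yaw 0.91 x at y=-.04: 0.4552 y ends -0.0813 -0.0017 res 9e-05
side green [ 0.5441 -0.0434] [0.1563 0.1237] 0.98
```

>>> jog_arm([
  [[0,0,0.4,0,0,0,0.5],[0,0,0.6,0,0,0,0.5],[0,0,0.6,0,0,0,0.5],[0,0,0.3,0,0,0,0.5],[0,0,0.1,0,0,0,0.5]],
])

```text
time: 14.08
tool_pos: [0.4257, -0.0423, 0.0676]
tcp_rot: [0.044, -3.138, -0.001]
wrist_force: [-0.8, -0.2, 0.5]
width: 0.754
grip_force: 0.0
```

>>> jog_arm([
  [[-0.2,0,0,0,0,0,0.5],[-0.2,0,0,0,0,0,0.5],[-0.15,0,0,0,0,0,0.5],[-0.1,0,0,0,0,0,0.5],[-0.1,0,0,0,0,0,0.5]],
])

```text
time: 14.5
tool_pos: [0.4488, -0.0418, 0.0696]
tcp_rot: [0.044, -3.14, -0.0]
wrist_force: [-4.3, 0.1, 2.2]
width: 0.749
grip_force: 2.3
```

>>> jog_arm([
  [[-0.15,0,0,0,0,0,0.5],[-0.2,0,0,0,0,0,0.5],[-0.2,0,0,0,0,0,0.5],[-0.2,0,0,0,0,0,0.5],[-0.2,0,0,0,0,0,0.5]],
])

```text
time: 14.92
tool_pos: [0.4778, -0.041, 0.0692]
tcp_rot: [0.044, -3.141, -0.0]
wrist_force: [-2.3, 0.0, 0.1]
width: 0.75
grip_force: 1.6
```

```bash
python3 - <<'E'
from h import *
plan([.596,-.038,.070],91.55,1)
w=cam('wrist'); fronts(w)
E
```

```text
t 14.92 at [ 0.4778 -0.041   0.0692] yaw 91.6 F [-2.3  0.   0.1] w 0.75 gf 1.6
[-3.94, -0.01, -0.03, 0.0, -0.0, 0.01] 
red few 0
white few 0
green few 0
```

>>> jog_arm([
  [[-0.2,0,0,0,0,0,0.5],[-0.2,0,0,0,0,0,0.5],[-0.2,0,0,0,0,0,0.5],[-0.2,0,0,0,0,0,0.5],[-0.2,0,0,0,0,0,0.5]],
])

```text
time: 15.38
tool_pos: [0.508, -0.0402, 0.0691]
tcp_rot: [0.044, -3.141, -0.0]
wrist_force: [-2.9, 0.2, -0.3]
width: 0.751
grip_force: 1.5
```

>>> jog_arm([
  [[-0.2,0,0,0,0,0,0.5],[-0.2,0,0,0,0,0,0.5],[-0.2,0,0,0,0,0,0.5],[-0.2,0,0,0,0,0,0.5],[-0.2,0,0,0,0,0,0.5]],
])

```text
time: 15.8
tool_pos: [0.5381, -0.0393, 0.0692]
tcp_rot: [-0.044, 3.141, 0.0]
wrist_force: [-2.3, -0.6, -1.9]
width: 0.75
grip_force: 1.3
```

>>> jog_arm([
  [[-0.2,0,0,0,0,0,0.5],[-0.2,0,0,0,0,0,0.5],[-0.2,0,0,0,0,0,0.5],[-0.15,0,0,0,0,0,0.5],[-0.1,0,0,0,0,0,0.5]],
])

```text
time: 16.22
tool_pos: [0.5638, -0.0386, 0.0694]
tcp_rot: [-0.044, 3.141, -0.0]
wrist_force: [-3.2, -0.3, 0.3]
width: 0.749
grip_force: 1.6
```

>>> jog_arm([
  [[-0.15,0,0,0,0,0,0.5],[-0.15,0,0,0,0,0,0.5],[-0.15,0,0,0,0,0,0.5],[-0.15,0,0,0,0,0,0.5],[-0.1,0,0,0,0,0,0.5]],
])

```text
time: 16.63
tool_pos: [0.5847, -0.0381, 0.0694]
tcp_rot: [-0.044, 3.141, -0.0]
wrist_force: [-3.3, 1.1, 0.3]
width: 0.75
grip_force: 1.7
```

>>> jog_arm([
  [[-0.06,0,0,0,0,0,0.5],[-0.06,0,0,0,0,0,0.5],[-0.06,0,0,0,0,0,0.5],[-0.04,0,0,0,0,0,0.5],[-0.04,0,0,0,0,0,0.5]],
])

```text
time: 17.05
tool_pos: [0.5917, -0.0379, 0.0694]
tcp_rot: [0.044, -3.141, 0.0]
wrist_force: [-5.0, 0.7, 2.4]
width: 0.75
grip_force: 2.2
```

>>> jog_arm([
  [[-0.04,0,0,0,0,0,0.5],[-0.04,0,0,0,0,0,0.5],[-0.04,0,0,0,0,0,0.5],[-0.03,0,0,0,0,0,0.5],[0,0,0,0,0,0,0.5]],
])

```text
time: 17.47
tool_pos: [0.5966, -0.0377, 0.0694]
tcp_rot: [-0.044, 3.141, -0.0]
wrist_force: [-4.0, -0.7, 1.5]
width: 0.751
grip_force: 1.8
```

>>> jog_arm([
  [[-0.04,0,0,0,0,0,0.5],[-0.04,0,0,0,0,0,0.5],[-0.03,0,0,0,0,0,0.5],[-0.02,0,0,0,0,0,0.5],[0,0,0,0,0,0,0.5]],
])

```text
time: 17.88
tool_pos: [0.5982, -0.0377, 0.0687]
tcp_rot: [0.044, -3.137, -0.0]
wrist_force: [-8.9, -1.1, 4.8]
width: 0.751
grip_force: 4.5
```

>>> jog_arm([
  [[-0.04,0,0,0,0,0,0.5],[-0.04,0,0,0,0,0,0.5],[-0.04,0,0,0,0,0,0.5],[0,0,0,0,0,0,0.5],[0,0,0,0,0,0,0.5]],
])

```text
time: 18.3
tool_pos: [0.5994, -0.0379, 0.0679]
tcp_rot: [0.044, -3.131, 0.0]
wrist_force: [-14.0, -3.0, 8.3]
width: 0.754
grip_force: 7.3
```

>>> jog_arm([
  [[-0.06,0,-0.04,0,0,0,0.5],[-0.06,0,-0.02,0,0,0,0.5],[-0.06,0,0,0,0,0,0.5],[-0.06,0,0,0,0,0,0.5],[0,0,0,0,0,0,0.5]],
])

```text
time: 18.72
tool_pos: [0.6006, -0.0382, 0.0679]
tcp_rot: [0.045, -3.116, 0.0]
wrist_force: [-29.0, -5.7, 15.4]
width: 0.747
grip_force: 15.0
```

```bash
python3 - <<'E'
from h import *
s=read_state(); print(s['time'],s['tool_pos'],s['wrist_force'],s['tcp_rot'],Rot.from_rotvec(s['tcp_rot']).as_matrix().round(3).tolist())
E
```

```text
18.7167 [ 0.60058989 -0.03816956  0.06786212] [-28.99694189  -5.73098514  15.36540402] [ 4.46085925e-02 -3.11626729e+00  2.19879596e-04] [[-0.999, -0.029, -0.025], [-0.029, 1.0, -0.0], [0.025, 0.0, -1.0]]
```

Force is 29 N with no further travel, so the pile is home. I'm backing off and measuring.

>>> jog_arm([
  [[0.15,0,0,0,0,0,0.5],[0.3,0,0,0,0,0,0.5],[0.4,0,0,0,0,0,0.5],[0.5,0,0,0,0,0,0.5],[0.3,0,-0.2,0,0,0,0.5]],
])

```text
time: 19.13
tool_pos: [0.5608, -0.0386, 0.0766]
tcp_rot: [-0.044, 3.141, 0.0]
wrist_force: [-0.7, 0.8, 0.1]
width: 0.75
grip_force: 0.0
```

>>> jog_arm([
  [[0,0,-0.5,0,0,0,0.5],[0,0,-0.8,0,0,0,0.5],[0,0,-0.5,0,0,0,0.5],[0,0,0,0,0,0,0.5],[0,0,0,0,0,0,0.5]],
])

```text
time: 19.55
tool_pos: [0.5635, -0.0388, 0.1332]
tcp_rot: [-0.044, 3.135, -0.001]
wrist_force: [-0.2, -0.7, -0.4]
width: 0.752
grip_force: 0.0
```

```bash
cat > m.py <<'E'
from h import *
import pickle
plan([.596,-.038,.070],91.55,1)
w=cam('wrist'); b=cam('side'); a=cam('scene'); pickle.dump((w,b,a),open('v5.pkl','wb')); fronts(w)
# left/right ends of the front strip at each board's underside edge
hsv=cv2.cvtColor(w['im'],cv2.COLOR_BGR2HSV).astype(int); h,s,v=hsv[...,0],hsv[...,1],hsv[...,2]
M=dict(red=((h<10)|(h>170))&(s>130)&(v>60), white=(s<45)&(v>120), green=(h>40)&(h<80)&(s>100)&(v>40))
for n,z in(('red',0.006),('white',.018),('green',.036)):
    k=M[n].astype(np.uint8); N,l,st,ce=cv2.connectedComponentsWithStats(k)
    for i in range(1,N):
        if st[i,4]>100: 
            ys,xs=np.where(l==i); L,R=xs.min(),xs.max(); vl,vr=np.median(ys[xs<=L+1]),np.median(ys[xs>=R-1])
            E=at_z(w,[[L-.5,vl],[R+.5,vr]],z); print(n,st[i].tolist(),'ends',E[:,:2].round(4).tolist())
E
python3 m.py
```

```text
t 19.55 at [ 0.5635 -0.0388  0.1332] yaw 91.61 F [-0.2 -0.7 -0.4] w 0.752 gf 0.0
[-1.07, -0.0, 2.11, -0.01, 0.06, 0.01] 
red few 0
white few 0
green few 0
red [186, 277, 144, 9, 1270] ends [[0.6139, -0.0856], [0.6119, 0.011]]
red [231, 339, 54, 5, 161] ends [[0.6573, -0.0552], [0.6563, -0.0171]]
white [0, 0, 184, 313, 19399] ends [[0.5304, -0.1848], [0.5717, -0.083]]
white [71, 0, 146, 108, 12957] ends [[0.4517, -0.1352], [0.474, -0.0626]]
white [244, 0, 268, 324, 54560] ends [[0.5888, -0.0466], [0.5302, 0.1046]]
white [75, 85, 15, 19, 120] ends [[0.4962, -0.1388], [0.4933, -0.1305]]
white [57, 113, 33, 35, 384] ends [[0.5126, -0.1507], [0.5137, -0.1328]]
white [162, 192, 23, 30, 340] ends [[0.5508, -0.0952], [0.5596, -0.082]]
white [184, 199, 21, 14, 123] ends [[0.555, -0.0825], [0.555, -0.0701]]
white [186, 240, 38, 33, 473] ends [[0.5791, -0.082], [0.5872, -0.059]]
white [181, 287, 153, 11, 1645] ends [[0.6161, -0.0863], [0.613, 0.011]]
white [0, 306, 12, 22, 137] ends [[0.6343, -0.2034], [0.6282, -0.1947]]
white [393, 339, 44, 45, 839] ends [[0.6769, 0.0572], [0.6788, 0.0877]]
green [174, 298, 167, 53, 4280] ends [[0.6158, -0.0863], [0.6232, 0.012]]
```

>>> jog_arm([
  [[-0.2,0,-0.2,0,0,0,0],[-0.3,0,-0.3,0,0,0,-0.6],[-0.3,0,-0.3,0,0,0,-1],[-0.2,0,-0.2,0,0,0,-1],[0,0,0,0,0,0,-1]],
])

```text
time: 20.12
tool_pos: [0.5946, -0.038, 0.1634]
tcp_rot: [-0.044, 3.136, -0.001]
wrist_force: [-0.0, 0.3, 0.2]
width: 0.04
grip_force: 0.0
```

```bash
sed -i 's/(s<45)&(v>120)/(s<45)\&(v>150)/' h.py m.py; python3 m.py; python3 - <<'E'
from h import *
import pickle
w,b,a=pickle.load(open('v5.pkl','rb'))
# side camera: green slab and riser before/after
for n,c in(('scene',a),('side',b)):
    hsv=cv2.cvtColor(c['im'],cv2.COLOR_BGR2HSV); h,s,v=[hsv[...,i].astype(int) for i in range(3)]; C=cloud(c)
    rs=((abs(C[...,2]-.101)<.006)&(h>8)&(h<30)&(s>60)&(C[...,0]>.3)).astype(np.uint8)
    cs,_=cv2.findContours(rs,cv2.RETR_EXTERNAL,cv2.CHAIN_APPROX_NONE); k=max(cs,key=cv2.contourArea)
    r=cv2.minAreaRect(at_z(c,k[:,0],.101)[:,:2].astype(np.float32)); print(n,'riser',np.round(r[0],4),np.round(r[1],4),round(r[2],2))
E
```

```text
t 20.12 at [ 0.5946 -0.038   0.1634] yaw 91.62 F [-0.   0.3  0.2] w 0.04 gf 0.0
[-0.03, 0.0, 3.11, -0.01, 0.05, 0.01] 
red n 57 yaw 1.63 x at y=-.04: 0.6115 y ends -0.1017 0.0245 res 0.00017
white n 51 yaw 1.53 x at y=-.04: 0.6118 y ends -0.1051 0.0281 res 0.00013
green n 53 yaw 1.91 x at y=-.04: 0.6122 y ends -0.1039 0.0249 res 0.00013
red [168, 219, 177, 7, 883] ends [[0.6139, -0.1035], [0.6111, 0.0265]]
red [198, 261, 11, 24, 128] ends [[0.6532, -0.0823], [0.6599, -0.074]]
white [0, 0, 10, 17, 140] ends [[0.4787, -0.1913], [0.478, -0.1855]]
white [51, 0, 11, 16, 116] ends [[0.4782, -0.162], [0.478, -0.1556]]
white [89, 1, 78, 95, 2636] ends [[0.4759, -0.1397], [0.5206, -0.0966]]
white [246, 0, 24, 19, 257] ends [[0.4726, -0.0483], [0.4699, -0.0344]]
white [417, 0, 15, 13, 103] ends [[0.4707, 0.0513], [0.4708, 0.06]]
white [454, 0, 19, 12, 130] ends [[0.4716, 0.0729], [0.467, 0.083]]
white [292, 18, 40, 27, 389] ends [[0.484, -0.0208], [0.4802, 0.0026]]
white [353, 28, 27, 28, 272] ends [[0.4926, 0.0164], [0.4881, 0.032]]
white [183, 31, 31, 39, 697] ends [[0.4984, -0.0859], [0.502
[... 1730 characters left out ...]
 [0.6496, 0.1328]]
white [445, 288, 59, 50, 1487] ends [[0.6822, 0.1059], [0.6608, 0.1454]]
white [24, 326, 38, 19, 128] ends [[0.7111, -0.2152], [0.6948, -0.1841]]
white [455, 376, 24, 8, 117] ends [[0.7366, 0.1233], [0.7359, 0.1422]]
green [156, 233, 83, 54, 1610] ends [[0.618, -0.1035], [0.6106, -0.0497]]
green [253, 233, 9, 28, 165] ends [[0.6176, -0.0405], [0.6182, -0.0347]]
green [276, 232, 78, 9, 529] ends [[0.6092, -0.0259], [0.6098, 0.0245]]
green [278, 243, 55, 44, 351] ends [[0.6144, -0.0244], [0.6378, 0.0134]]
green [247, 297, 22, 47, 650] ends [[0.6837, -0.0432], [0.6845, -0.0277]]
scene riser [0.7184 0.0125] [0.1394 0.104 ] 0.53
side riser [ 0.732  -0.1323] [0.139  0.2788] 1.55
```

The measured fronts are red 0.6115, white 0.6118 and green 0.6122, at yaws 1.5-1.9 deg. The side edges are flush within about 2 mm, the pile is against the back wall, and the gripper is clear. Handing in.

```bash
python3 -c "
from workcell import bot
print(bot.finish_job())"
```

```text
the job is handed in; nothing more can be done
None
```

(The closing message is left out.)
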